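# Tap the bearing cup square into the turntable base

### The arm

A 6-joint arm with a two-finger parallel gripper is mounted at the origin on the work surface. World frame = base frame: x ahead of the robot, y to its left, z up, the work surface at z = 0. Lengths are in mm, angles in degrees, forces in N, time in s.
With the tool pointing down it reaches from about 375 to 900 mm from the base axis. Payload 3.1 kg.
Tool frame: the origin (TCP) lies midway between the tips of the shut fingers; the grasp point (between the pads) lies 19 mm behind it (bot.tcp_to_grasp is the distance from the TCP to the grasp point, in mm); z points along the fingers, y is the line along which they close (so a half turn about z gives the same grasp; the last joint's range is limited). The gripper opens to 87 mm and grips with 3 to 60 N. Pads are 19 mm wide; open, the fingers measure 117 mm over their backs; the gripper's body (75 mm by 190 mm) begins 51 mm behind the grasp point.
Start: joints at [61.622, 30.224, 82.088, -0, 67.689, -10.227], TCP at [194.663, 593.888, 222.548] pointing down, gripper open.
Joint ranges: [-176.69, 176.69], [-43.24, 126.21], [12.49, 139.97], [-82, 262], [0, 151.66], [-163.58, 163.58]. Speed limits (degrees/s): [159.86, 159.86, 180, 180, 180, 180].

### API

Orientations are given as [roll, pitch, yaw] about the fixed x, y, z axes, in that order (R = Rz(yaw) Ry(pitch) Rx(roll)).
In Python, from bench import bot, eyes, workorder gives the robot as it stands.
- The arm moves only by the tool servo_tool, never from a script. Its argument "motion" is a list that holds one entry, the list of rows, each a list of 7 numbers: the shift along the tool's x, y, z scaled (see below), then the turn, a rotation vector about the tool's x, y, z scaled (see below), then the opening, from -1 (shut) to 1 (fully open), so that 0 is half open. In form: [[[tx, ty, tz, ax, ay, az, grip], ...]]. A call has 1 to 8 rows; each row is the pose to reach, as a shift and turn from the pose commanded when the call began, along the tool's axes at that moment; what a row does not reach only later rows make up. The controller multiplies each number of a shift by 0.15 m and each number of a turn by 90 degrees. A row lasts 1/12 s, in which the tool goes at most 41.7 mm and 7.16 degrees, less where a joint would pass 70% of its speed; a pose out of reach is approached as far as the arm can. A call with a number of a shift or a turn outside -1 to 1 is refused whole. A call with a gripper value outside its range is refused whole. The fingers move at their own pace and stop on an object; "force" is the grip in N (left out, the last holds). Time passes only in rows, so rows that repeat a pose let the fingers close. It gives the time, the measured TCP pose, the force, the opening and the grip force at its end, in the units of the state.
- bot.sense(): the state, without advancing time (a new reading comes with each control period).
- eyes.get_image(name): name is "scene" or "side" or "wrist"; returns the picture (400x640x3 uint8, blue, green, red); there is no depth.
- eyes.camera_model(name): a dict with "mtx" (3x3 intrinsics, pixels), "distortion" ([k1, k2, p1, p2, k3] as OpenCV has them; the pictures are not rectified), "extrinsics" (4x4, takes a point from camera to world coordinates). Camera axes: x right, y up, looking along -z (the intrinsics and any distortion apply to the point x, -y, -z); pixel columns grow to the right and rows downward; lengths in mm; the calibration is good to about 2 mm. A picture is of the moment at which its call begins: read the wrist's pose just before it. camera_model takes no time and is no camera call; for the wrist camera it gives the pose at the moment of the call.
- workorder.hand_in(): hands the job in; it is judged then, once.
The state is a dict: "clock": time; "joint_positions": joint angles; "dq": joint speeds; "joint_efforts": joint torques, N m; "tcp_pos": TCP position; "tcp_rot": TCP orientation; "wrist_force": force on the tool from outside, world axes, zero at the start; "ft_torque": the same for the moment, N m; "grip_width": opening from 0.0 (shut) to 1.0 (fully open); "gripper_force": force on a finger pad.
Only numpy, scipy, OpenCV 4.12 (cv2) and the standard library are available. Lean on these libraries where they do the work, as an engineer would, in place of code of your own. Each camera call takes 0.05 s, during which the arm holds its last target. There are 200 camera calls.

### The job

The bearing cup of the sculptor's turntable has been started by hand in the boss of the green base and leans a little. With the mallet, tap it gently on opposite sides of its flange in turn, so that it never cocks, until it bottoms solidly and square on the spacer hidden in the bore; how deep that lies you can only feel. Then stand the mallet back on the bench on its striking face and let go, leaving the other things alone.

Things in the scene. Friction and masses are not known exactly. Their poses are not given: they have to be found in the camera images.
- turntable_base: Green cast base of a sculptor's turntable, fixed to the bench: round foot 190 mm across, boss 88 mm across, its flat top face 80 mm above the bench, with an upright bore in it. A spacer ring of unknown thickness lies deep in the bore; the cup is home when it bottoms on that, its flange then 1 to 7 mm clear of the boss. Origin: centre of the underside, on the bore's axis.
- boss_face (a point): Centre of the boss's flat top face (80 mm above the bench), on the bore's axis; z up.
- cup: Steel bearing cup: skirt 48 mm across, on top a flange ring 64 mm outside, 40 inside, 7 thick. z: its axis, up; origin 27 mm below the flange's top. Starts with the flange 11 to 15 mm over the boss, leaning 0.035 rad any way. 10 to 15 N on one side of the rim sinks that side only; at the bottom the force climbs. Over 22 N spoils it; so does a lean over 0.10 rad (6 mm across the flange).
- cup_flange (a point): Centre of the underside of the cup's flange, 7 mm below the flange's top face; axes as the cup.
- mallet: Soft-faced mallet, about 0.6 kg, standing on its lower face. Origin: centre of that face, z up. Head 88 mm tall: white round faces 34 mm across and 26 mm long below and above a red block 40 x 40 x 36 mm (26 to 62 mm up, flat sides along x and y). Wooden handle 21 mm thick runs level towards -x, to 205 mm, 44 mm up.
- mallet_head (a point): Middle of the mallet's red head block, 44 mm above its striking face: the place to grip, across the two flat sides beside the handle (40 mm wide, along the mallet's y).
- grease_tin: Blue tin, 72 mm across and 50 mm tall, standing loose on the bench; to be left alone. Origin: centre of its underside.
- point_chisel: Dark steel point chisel, 180 mm long and 14 mm thick, lying loose beyond the base; to be left alone. Origin: middle, at the bench.
- stone_offcut: Pale lump of stone, 90 mm across and 60 mm tall, loose beyond the base; to be left alone. Origin: centre of its underside.
Not all that is in view belongs to the job. There is more than one size of the mallet; the one meant has the size given above. Of the things that look like the cup, the smallest one is meant.

How it is judged:
By the outcome, as a careful person would: the job done as asked, in the order asked, and still so for the second after the job is handed in, with the robot touching nothing.
It also fails if it takes over 72 s, if anything falls off the work surface, if the arm or the gripper's body presses on something with over 40 N, if the wrist force passes 120 N, or if a joint passes its speed limit or range.

## Working session

There is one attempt and no reset: what is moved stays moved. The work goes in short steps, Python scripts to look and compute and a tool call to move; the robot and the scene stay as the last step left them, time stands still between calls to the robot, and variables do not carry over. Pictures are saved under pics/ and viewed, at most 10 in all, crops included, and the job is handed in when it is done.

Besides the shell and the picture viewer there is one more tool, called as name(argument=value, ...) on one line, values as JSON. servo_tool: Moves the arm, as the interface text tells. Shifts and turns lie within -1 to 1; 1 stands for 0.15 m of shift or 90 degrees of turn. Its arguments: {"type":"object","properties":{"motion":{"type":"array"},"force":{"type":"number"}},"required":["motion"]}

```bash
ls; mkdir -p pics; cat > h.py <<'E'
import numpy as np, cv2
from bench import bot, eyes, workorder
def snap(n,f=None):
    m=eyes.camera_model(n); im=np.ascontiguousarray(eyes.get_image(n))
    if f: cv2.imwrite('pics/'+f+'.png',im)
    np.savez(''+(f or n)+'.npz',im=im,K=np.array(m['mtx']),d=np.array(m['distortion'],float),E=np.array(m['extrinsics']))
    return im,m
def load(f):
    z=np.load(''+f+'.npz'); return z['im'],dict(mtx=z['K'],distortion=z['d'],extrinsics=z['E'])
def ray(m,u,v):
    p=cv2.undistortPoints(np.array([[[u,v]]],float),np.array(m['mtx']),np.array(m['distortion'],float))[0,0]
    E=np.array(m['extrinsics']); d=E[:3,:3]@np.array([p[0],-p[1],-1]); return E[:3,3],d
def onz(m,u,v,z):
    o,d=ray(m,u,v); return o+d*(z-o[2])/d[2]
def proj(m,P):
    E=np.array(m['extrinsics']); c=(np.atleast_2d(P)-E[:3,3])@E[:3,:3]; c=c*[1,-1,-1]
    return cv2.projectPoints(c,np.zeros(3),np.zeros(3),np.array(m['mtx']),np.array(m['distortion'],float))[0][:,0]
E
python3 - <<'E'
from h import *
ims=[]
for n in ['scene','side','wrist']:
    im,m=snap(n,n+'0'); print(n,np.array(m['extrinsics']).round(2).tolist(),np.array(m['mtx']).round(0).tolist()); 
s=bot.sense(); print(s)
E
```

```text
pics
scene [[0.49, -0.59, 0.64, 1133.23], [0.87, 0.34, -0.36, -271.08], [-0.01, 0.73, 0.68, 720.9], [0.0, 0.0, 0.0, 1.0]] [[416.0, 0.0, 319.0], [0.0, 416.0, 190.0], [0.0, 0.0, 1.0]]
side [[-0.91, 0.31, -0.27, 278.84], [-0.41, -0.68, 0.61, 673.08], [0.0, 0.67, 0.75, 861.75], [0.0, 0.0, 0.0, 1.0]] [[488.0, 0.0, 318.0], [0.0, 488.0, 194.0], [0.0, 0.0, 1.0]]
wrist [[0.31, -0.92, -0.23, 132.47], [0.95, 0.3, 0.08, 615.41], [-0.0, -0.24, 0.97, 385.15], [0.0, 0.0, 0.0, 1.0]] [[287.0, 0.0, 320.0], [0.0, 287.0, 195.0], [0.0, 0.0, 1.0]]
{'clock': 0.15, 'joint_positions': array([ 6.16216230e+01,  3.02694476e+01,  8.21375003e+01,  5.45724726e-04,
        6.76894309e+01, -1.02271808e+01]), 'dq': array([-0.0197334 , -0.21837884, -0.16958076,  0.03861651,  0.04220103,
       -0.01401893]), 'joint_efforts': array([ 3.64484767e-04, -4.40433598e+01, -1.76842690e+01,  6.33357489e-02,
        5.52238128e-02, -1.10509814e-04]), 'tcp_pos': array([194.40916128, 593.422982  , 221.77852692]), 'tcp_rot': array([-1.79905242e+02, -1.76086955e-02,  1.61848582e+02]), 'wrist_force': array([ 0.21654813, -0.27809729, -0.01028626]), 'ft_torque': array([-0.00563187,  0.06337797, -0.05957271]), 'gripper_force': 0.0, 'grip_width': 1.0016785571019409}
```

View pics/scene0.png

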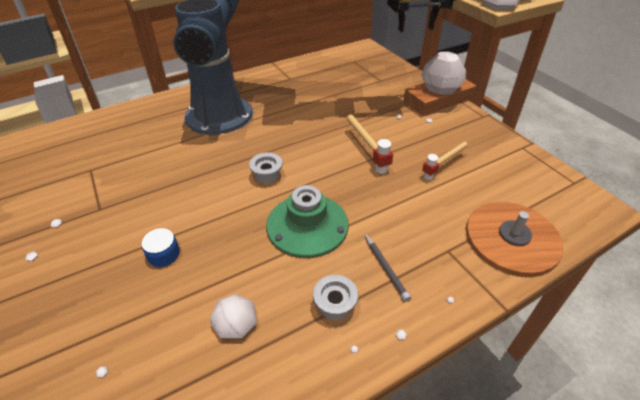

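View pics/side0.png

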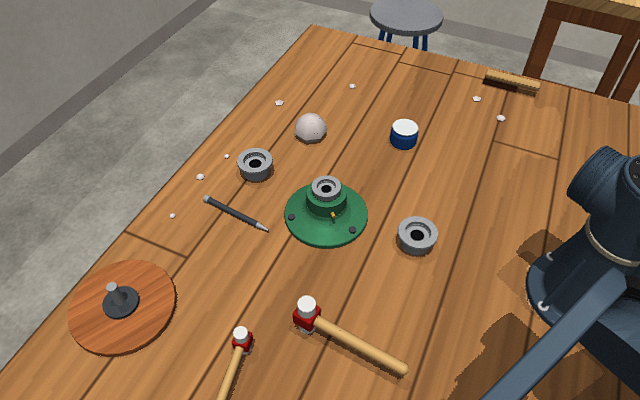

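Scene view: there are two mallets, a large one at (383,155) and a small one at (431,166). The cup-like things are loose rings at (266,168) and (335,298), plus the smallest one, seated in the green base at (306,197). In the side view they are at mallets (307,310) and (241,340), and cup (326,188). I'll measure them to check which fits the description.

```bash
python3 - <<'E'
from h import *
def tri(a,b):
    (o1,d1),(o2,d2)=a,b
    A=np.stack([d1,-d2],1); t=np.linalg.lstsq(A,o2-o1,rcond=None)[0]
    p,q=o1+d1*t[0],o2+d2*t[1]; return (p+q)/2,np.linalg.norm(p-q)
S,ms=load('scene0');D,md=load('side0')
def blobs(im,lo,hi,mn):
    h=cv2.cvtColor(im,cv2.COLOR_BGR2HSV); k=cv2.inRange(h,lo,hi)
    n,l,st,c=cv2.connectedComponentsWithStats(k)
    return [(st[i].tolist(),c[i].round(1).tolist()) for i in range(1,n) if st[i][4]>mn]
for nm,im in (('scene',S),('side',D)):
    print(nm,'red',blobs(im,(0,180,60),(6,255,255),40),blobs(im,(174,150,60),(180,255,255),40))
    print('green',blobs(im,(50,100,30),(85,255,255),100))
    print('white',blobs(im,(0,0,200),(180,40,255),40))
    print('wood',blobs(im,(15,80,140),(25,150,255),80)[:6])
c1=S[120:220,280:480];c2=D[150:260,260:390]; c3=D[280:400,200:420]
a=cv2.resize(c1,None,fx=3,fy=3);b=cv2.resize(D[160:260,270:380],None,fx=3,fy=3);c=cv2.resize(c3,None,fx=2,fy=2)
w=np.zeros((600,800,3),np.uint8); w[:300,:600]=a; w[300:600,:330]=b; w[300:540,340:780]=c
cv2.imwrite('pics/crop.png',w)
E
```

```text
scene red [([373, 150, 20, 16, 172], [382.2, 158.5]), ([423, 163, 16, 11, 93], [430.1, 168.4])] []
green [([268, 197, 79, 58, 2414], [307.2, 229.7])]
white [([439, 53, 20, 12, 164], [449.1, 57.5]), ([34, 76, 29, 11, 134], [48.2, 80.8]), ([378, 139, 13, 9, 83], [384.1, 143.2]), ([428, 154, 10, 7, 49], [432.6, 157.1]), ([51, 220, 10, 7, 49], [55.5, 222.6]), ([142, 229, 31, 23, 560], [157.1, 240.0]), ([26, 252, 11, 8, 58], [30.9, 255.8]), ([314, 275, 43, 38, 746], [334.8, 294.3]), ([214, 295, 37, 35, 951], [232.1, 312.5]), ([584, 307, 12, 6, 47], [589.4, 309.9]), ([568, 315, 17, 12, 67], [573.4, 321.1]), ([581, 320, 16, 17, 85], [587.9, 327.6]), ([396, 330, 10, 9, 65], [400.9, 334.2]), ([97, 367, 10, 10, 74], [101.3, 371.3])]
wood [([462, 0, 102, 17, 521], [513.6, 6.1]), ([16, 30, 53, 35, 349], [53.8, 48.8]), ([307, 46, 39, 17, 121], [325.5, 53.3]), ([70, 88, 33, 37, 383], [83.0, 102.8]), ([0, 101, 39, 21, 452], [17.9, 110.5]), ([346, 114, 45, 36, 473], [365.6, 131.8])]
side red [([293, 305, 28, 27, 260], [305.2, 319.4]), ([232, 332, 21, 20, 103], [243.3, 342.9])] []
green [([284, 183, 83, 65, 3729], [325.4, 217.4])]
white [([301, 114, 19, 14, 168], [310.0, 120.2]), ([393, 119, 25, 16, 322], [404.9, 126.5]), ([298, 295, 18, 17, 233], [306.3, 303.3]), ([233, 326, 14, 13, 144], [239.8, 332.2])]
wood [([610, 0, 30, 8, 125], [628.9, 2.1]), ([132, 27, 223, 225, 6210], [239.5, 139.7]), ([231, 44, 169, 185, 4010], [319.4, 132.3]), ([401, 48, 20, 16, 111], [410.6, 55.9]), ([267, 56, 25, 28, 159], [280.0, 69.3]), ([392, 63, 27, 14, 128], [403.8, 70.4])]
```

View pics/crop.png

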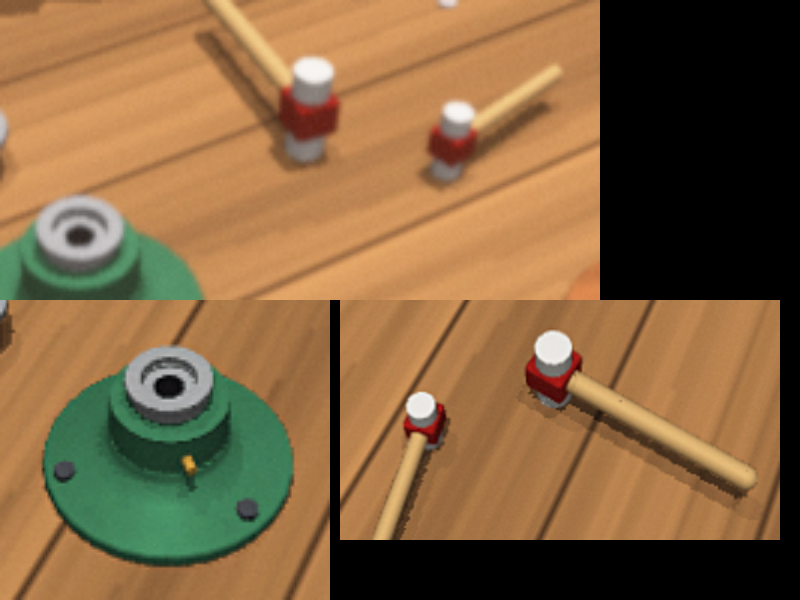

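Enlarged crop: the large mallet has its top face at scene (384.5,143) and side (306.5,302). The cup in the green base is at scene (306.7,195) and side (326,187.5). Next I'll triangulate both and check sizes.

```bash
cat >> h.py <<'E'
def tri(a,b):
    (o1,d1),(o2,d2)=a,b
    A=np.stack([d1,-d2],1); t=np.linalg.lstsq(A,o2-o1,rcond=None)[0]
    p,q=o1+d1*t[0],o2+d2*t[1]; return (p+q)/2,np.linalg.norm(p-q)
E
python3 - <<'E'
from h import *
S,ms=load('scene0');D,md=load('side0')
for n,a,b in (('big top',(384.5,143),(306.5,302)),('small top',(432.5,156),(240,331.5)),('cup',(306.7,195.5),(326.3,187.8))):
    print(n,tri(ray(ms,*a),ray(md,*b)))
# big mallet handle end at z~44: side crop (745,480)
u=200+(748-340)/2; v=280+(478-300)/2
e=onz(md,u,v,44); print('handle end',u,v,e)
print('hend scene',onz(ms,349,118,44))
# base ellipse from foot contour
for im,m in ((S,ms),(D,md)):
    h=cv2.cvtColor(im,cv2.COLOR_BGR2HSV);k=cv2.inRange(h,(50,100,30),(85,255,255))
    c=max(cv2.findContours(k,0,1)[0],key=cv2.contourArea)[:,0].astype(float)
    for zz in (8,12,):
        P=np.array([onz(m,u,v,zz)[:2] for u,v in c]); 
        A=np.c_[2*P,np.ones(len(P))]
        w=np.ones(len(P),bool)
        for _ in range(8):
            s=np.linalg.lstsq(A[w],(P[w]**2).sum(1),rcond=None)[0]; r=np.sqrt(s[2]+s[0]**2+s[1]**2)
            w=abs(np.hypot(*(P-s[:2]).T)-r)<(4 if _>3 else 10)
        print('base',zz,s[:2],r,w.sum(),len(P))
E
```

```text
big top (array([473.38549138, 286.9843457 ,  89.5041546 ]), np.float64(0.889565152977016))
small top (array([558.30664889, 377.68782604,  69.88260286]), np.float64(1.0319150427332082))
cup (array([549.8348964 ,  23.76728928,  94.34311468]), np.float64(1.6457335776811726))
handle end 404.0 369.0 [276.54097912 312.28599302  44.        ]
hend scene [274.91951373 309.87973292  44.        ]
base 8 [550.06687512  20.42647148] 90.45115646427901 172 219
base 12 [553.33891353  18.79085809] 89.94364605978261 172 219
base 8 [551.40130685  23.05924074] 93.98697883892065 185 231
base 12 [550.12431256  26.10470172] 93.54663184661403 185 231
```

The large mallet fits: its top is at about 89 mm (the small one's is at 70), its head is at about (473,287), and its yaw is about -7°. The cup meant is the one in the base, near (550,23.5). I'll go above the mallet.

servo_tool(motion=[[[-0.2,-0.11,0,0,0,0,1],[-0.4,-0.23,0,0,0,0,1],[-0.6,-0.34,0,0,0,0,1],[-0.8,-0.455,0,0,0,0,1]]])

```text
clock: 0.48
tcp_pos: [287.8, 490.5, 222.2]
tcp_rot: [-180.0, -0.0, 161.9]
wrist_force: [0.1, 0.7, -0.2]
grip_width: 1.004
gripper_force: 0.0
```

servo_tool(motion=[[[-0.2,-0.11,0,0,0,0,1],[-0.4,-0.23,0,0,0,0,1],[-0.6,-0.34,0,0,0,0,1],[-0.8,-0.455,0,0,0,0,1]]])

```text
clock: 0.82
tcp_pos: [381.0, 388.0, 222.4]
tcp_rot: [-180.0, -0.0, 161.9]
wrist_force: [0.2, 0.1, 0.4]
grip_width: 0.998
gripper_force: 0.0
```

servo_tool(motion=[[[-0.2,-0.11,0,0,0,-0.06,1],[-0.4,-0.23,0,0,0,-0.125,1],[-0.6,-0.34,0,0,0,-0.125,1],[-0.8,-0.455,0,0,0,-0.125,1],[-0.8,-0.455,0,0,0,-0.125,1],[-0.8,-0.455,0,0,0,-0.125,1]]])

```text
clock: 1.32
tcp_pos: [474.1, 285.7, 222.3]
tcp_rot: [180.0, -0.0, 172.9]
wrist_force: [-0.2, -0.2, 0.6]
grip_width: 0.999
gripper_force: 0.0
```

```bash
python3 - <<'E'
from h import *
s=bot.sense(); print(s['clock'],s['tcp_pos'],s['tcp_rot'],s['wrist_force'],s['dq'].round(2))
im,m=snap('wrist','w1')
E
```

```text
1.3167 [474.14570998 285.70796082 222.26067053] [ 1.79999897e+02 -2.44369434e-02  1.72872933e+02] [-0.24436527 -0.15821017  0.60198354] [ 2.95 -0.55  1.37  0.82  0.59  0.26]
```

View pics/w1.png

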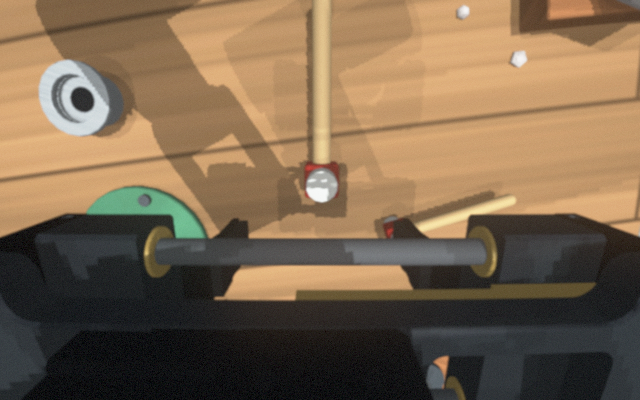

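In the wrist picture the mallet's top face is at (322,185), with the handle running straight up to (321,0). The alignment looks good, so I'll compute the correction.

```bash
python3 - <<'E'
from h import *
im,m=load('w1')
h=cv2.cvtColor(im,cv2.COLOR_BGR2HSV)
k=cv2.inRange(h[160:205,295:350],(0,0,130),(180,60,255)); n,l,st,c=cv2.connectedComponentsWithStats(k); i=1+np.argmax(st[1:,4]); print(st[i],c[i]+[295,160])
u,v=c[i]+[295,160]
print('top',onz(m,u,v,86))
pts=[]
for r in (10,40,70,100,130,145):
    row=im[r,290:350].astype(int); y=np.where((row[:,2]>190)&(row[:,1]>150))[0]; 
    hh=h[r,290:350]; print(r,y.min()+290 if len(y) else None,y.max()+290 if len(y) else None)
for a,b in (((321.5,10),(321.8,150)),): 
    p,q=onz(m,*a,54),onz(m,*b,54); print(p,q,np.degrees(np.arctan2(*(q-p)[1::-1])))
E
```

```text
[ 11   8  32  35 848] [321.3254717  185.60966981]
top [474.35549234 288.34530824  86.        ]
10 316 329
40 316 328
70 316 349
100 291 349
130 315 337
145 315 349
[295.98556387 310.74555346  54.        ] [439.85165442 293.29883213  54.        ] -6.914526894249221
```

servo_tool(motion=[[[0,0.012,0.25,0,0,0,1],[0,0.012,0.5,0,0,0,1],[0,0.012,0.75,0,0,0,1],[0,0.012,0.9,0,0,0,1]]])

```text
clock: 1.7
tcp_pos: [469.8, 289.5, 84.5]
tcp_rot: [-179.9, -0.3, 173.2]
wrist_force: [-1.1, -0.7, 0.1]
grip_width: 1.001
gripper_force: 0.0
```

servo_tool(motion=[[[0,0,0.15,0,0,0,1],[0,0,0.3,0,0,0,1],[0,0,0.415,0,0,0,0.6],[0,0,0.415,0,0,0,0],[0,0,0.415,0,0,0,-0.3],[0,0,0.415,0,0,0,-0.5],[0,0,0.415,0,0,0,-0.5],[0,0,0.415,0,0,0,-0.5]]], force=40)

```text
clock: 2.37
tcp_pos: [473.9, 289.6, 26.7]
tcp_rot: [179.9, 0.1, 173.1]
wrist_force: [0.1, 0.1, -0.3]
grip_width: 0.633
gripper_force: 0.0
```

servo_tool(motion=[[[0,0,0,0,0,0,-0.6],[0,0,0,0,0,0,-0.6],[0,0,0,0,0,0,-0.6],[0,0,0,0,0,0,-0.6]]], force=50)

```text
clock: 2.7
tcp_pos: [473.5, 288.2, 26.2]
tcp_rot: [-180.0, 0.0, 173.1]
wrist_force: [0.3, -5.0, 5.8]
grip_width: 0.45
gripper_force: 50.0
```

servo_tool(motion=[[[0,0,-0.2,0,0,0,-0.6],[0,0,-0.47,0,0,0,-0.6],[-0.05,-0.1,-0.74,0,0,0,-0.6],[-0.15,-0.3,-0.9,0,0,0,-0.6],[-0.27,-0.52,-0.9,0,0,0,-0.6],[-0.35,-0.7,-0.9,0,0,0,-0.6]]], force=60)

```text
clock: 3.2
tcp_pos: [514.9, 177.1, 162.2]
tcp_rot: [179.9, 0.3, 173.1]
wrist_force: [0.2, 0.1, -6.4]
grip_width: 0.452
gripper_force: 60.0
```

servo_tool(motion=[[[-0.09,-0.2,0,0,0,0,-0.6],[-0.18,-0.4,0,0,0,0,-0.6],[-0.27,-0.6,0,0,0,0,-0.6],[-0.345,-0.76,0,0,0,0,-0.6],[-0.345,-0.795,0,0,0,0,-0.6],[-0.345,-0.795,0,0,0,0,-0.6],[-0.345,-0.795,0,0,0,0,-0.6]]])

```text
clock: 3.78
tcp_pos: [548.4, 54.1, 159.3]
tcp_rot: [179.9, -0.2, 173.0]
wrist_force: [0.2, -0.1, -5.3]
grip_width: 0.454
gripper_force: 60.0
```

```bash
python3 - <<'E'
from h import *
s=bot.sense(); print(s['clock'],s['tcp_pos'],s['tcp_rot'],s['wrist_force'],s['ft_torque'])
a,ma=snap('scene','s2'); b,mb=snap('side','d2')
w=np.zeros((600,800,3),np.uint8)
x=cv2.resize(a[110:260,230:380],None,fx=2.66,fy=2.66)[:400,:400]; y=cv2.resize(b[110:260,250:400],None,fx=2.66,fy=2.66)[:400,:400]
w[:x.shape[0],:x.shape[1]]=x; w[:y.shape[0],400:400+y.shape[1]]=y; cv2.imwrite('pics/c2.png',w[:400])
E
```

```text
3.7833 [548.37634714  54.07034407 159.31453834] [179.94576401  -0.18450706 173.00464957] [ 0.21444753 -0.05484634 -5.29925997] [-0.01404538 -0.02231999 -0.0546996 ]
```

View pics/c2.png

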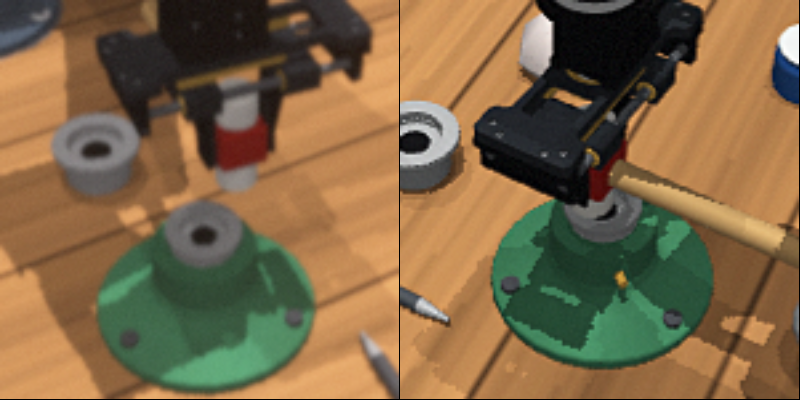

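The mallet hangs upright over the cup's +y side. I'll lower it to just above the flange and feel for contact.

servo_tool(motion=[[[0,0,0.1,0,0,0,-0.6],[0,0,0.195,0,0,0,-0.6],[0,0,0.195,0,0,0,-0.6],[0,0,0.195,0,0,0,-0.6]]])

```text
clock: 4.22
tcp_pos: [548.4, 55.2, 130.4]
tcp_rot: [180.0, -0.2, 173.2]
wrist_force: [-0.1, 0.2, -5.0]
grip_width: 0.457
gripper_force: 60.0
```

servo_tool(motion=[[[0,0,0.005,0,0,0,-0.6],[0,0,0.01,0,0,0,-0.6],[0,0,0.01,0,0,0,-0.6]]])

```text
clock: 4.47
tcp_pos: [550.2, 54.1, 130.2]
tcp_rot: [180.0, 0.1, 173.1]
wrist_force: [-0.8, 0.4, -5.5]
grip_width: 0.455
gripper_force: 60.0
```

servo_tool(motion=[[[0,0,0.003,0,0,0,-0.6],[0,0,0.007,0,0,0,-0.6],[0,0,0.007,0,0,0,-0.6]]])

```text
clock: 4.72
tcp_pos: [549.8, 53.7, 128.7]
tcp_rot: [180.0, 0.0, 173.1]
wrist_force: [-0.3, 0.2, -5.2]
grip_width: 0.456
gripper_force: 60.0
```

servo_tool(motion=[[[0,0,0.003,0,0,0,-0.6],[0,0,0.007,0,0,0,-0.6],[0,0,0.007,0,0,0,-0.6]]])

```text
clock: 4.97
tcp_pos: [549.6, 53.8, 127.3]
tcp_rot: [180.0, -0.0, 173.1]
wrist_force: [-0.2, -0.0, -6.1]
grip_width: 0.452
gripper_force: 60.0
```

servo_tool(motion=[[[0,0,0.003,0,0,0,-0.6],[0,0,0.007,0,0,0,-0.6],[0,0,0.007,0,0,0,-0.6]]])

```text
clock: 5.22
tcp_pos: [549.6, 53.8, 126.3]
tcp_rot: [-180.0, -0.0, 173.1]
wrist_force: [0.3, -0.7, -5.5]
grip_width: 0.455
gripper_force: 60.0
```

servo_tool(motion=[[[0,0,0.003,0,0,0,-0.6],[0,0,0.007,0,0,0,-0.6],[0,0,0.007,0,0,0,-0.6]]])

```text
clock: 5.47
tcp_pos: [549.8, 53.8, 125.7]
tcp_rot: [180.0, 0.0, 173.1]
wrist_force: [-0.5, -0.2, -2.6]
grip_width: 0.454
gripper_force: 60.0
```

servo_tool(motion=[[[0,0,0.003,0,0,0,-0.6],[0,0,0.005,0,0,0,-0.6],[0,0,0.005,0,0,0,-0.6]]])

```text
clock: 5.72
tcp_pos: [549.8, 54.0, 125.3]
tcp_rot: [180.0, 0.0, 173.1]
wrist_force: [-2.2, 0.7, 2.8]
grip_width: 0.458
gripper_force: 60.0
```

servo_tool(motion=[[[0,0,-0.06,0,0,0,-0.6],[-0.02,-0.2,-0.06,0,0,0,-0.6],[-0.048,-0.397,-0.06,0,0,0,-0.6],[-0.048,-0.397,-0.06,0,0,0,-0.6],[-0.048,-0.397,-0.03,0,0,0,-0.6],[-0.048,-0.397,-0.012,0,0,0,-0.6],[-0.048,-0.397,-0.012,0,0,0,-0.6],[-0.048,-0.397,-0.012,0,0,0,-0.6]]])

```text
clock: 6.38
tcp_pos: [549.2, -5.2, 125.9]
tcp_rot: [180.0, -0.1, 173.1]
wrist_force: [1.4, -0.4, -5.2]
grip_width: 0.452
gripper_force: 60.0
```

servo_tool(motion=[[[0,0,0.003,0,0,0,-0.6],[0,0,0.006,0,0,0,-0.6],[0,0,0.006,0,0,0,-0.6]]])

```text
clock: 6.63
tcp_pos: [549.5, -5.5, 125.5]
tcp_rot: [180.0, -0.0, 173.1]
wrist_force: [-0.4, 1.5, -4.2]
grip_width: 0.453
gripper_force: 60.0
```

servo_tool(motion=[[[0,0,-0.06,0,0,0,-0.6],[-0.1,0.1,-0.06,0,0,0,-0.6],[-0.177,0.219,-0.06,0,0,0,-0.6],[-0.177,0.219,-0.06,0,0,0,-0.6],[-0.177,0.219,-0.03,0,0,0,-0.6],[-0.177,0.219,-0.008,0,0,0,-0.6],[-0.177,0.219,-0.008,0,0,0,-0.6],[-0.177,0.219,-0.008,0,0,0,-0.6]]])

```text
clock: 7.3
tcp_pos: [578.9, 22.9, 126.1]
tcp_rot: [-180.0, -0.1, 173.1]
wrist_force: [-0.1, 0.0, -5.1]
grip_width: 0.457
gripper_force: 60.0
```

servo_tool(motion=[[[0,0,0.004,0,0,0,-0.6],[0,0,0.008,0,0,0,-0.6],[0,0,0.008,0,0,0,-0.6]]])

```text
clock: 7.55
tcp_pos: [579.9, 22.9, 125.5]
tcp_rot: [-180.0, -0.0, 173.1]
wrist_force: [-0.7, 0.3, -6.3]
grip_width: 0.454
gripper_force: 60.0
```

+x is the low side, so I expect -x to be high. I'll touch -x.

servo_tool(motion=[[[0,0,-0.06,0,0,0,-0.6],[0.2,-0.02,-0.06,0,0,0,-0.6],[0.398,-0.041,-0.06,0,0,0,-0.6],[0.398,-0.041,-0.06,0,0,0,-0.6],[0.398,-0.041,-0.03,0,0,0,-0.6],[0.398,-0.041,-0.014,0,0,0,-0.6],[0.398,-0.041,-0.014,0,0,0,-0.6],[0.398,-0.041,-0.014,0,0,0,-0.6]]])

```text
clock: 8.22
tcp_pos: [521.2, 24.1, 127.8]
tcp_rot: [-180.0, 0.1, 173.1]
wrist_force: [0.4, -0.3, -5.8]
grip_width: 0.456
gripper_force: 60.0
```

servo_tool(motion=[[[0,0,0.004,0,0,0,-0.6],[0,0,0.008,0,0,0,-0.6],[0,0,0.008,0,0,0,-0.6]]])

```text
clock: 8.47
tcp_pos: [520.3, 24.3, 126.2]
tcp_rot: [-180.0, -0.0, 173.1]
wrist_force: [-0.4, 0.7, -5.0]
grip_width: 0.452
gripper_force: 60.0
```

servo_tool(motion=[[[0,0,0.004,0,0,0,-0.6],[0,0,0.008,0,0,0,-0.6],[0,0,0.012,0,0,0,-0.6],[0,0,0.016,0,0,0,-0.6],[0,0,0.018,0,0,0,-0.6],[0,0,0.018,0,0,0,-0.6]]])

```text
clock: 8.97
tcp_pos: [519.7, 24.4, 124.3]
tcp_rot: [-180.0, -0.0, 173.1]
wrist_force: [-3.8, -0.3, 5.5]
grip_width: 0.452
gripper_force: 60.0
```

servo_tool(motion=[[[0,0,0.003,0,0,0,-0.6],[0,0,0.006,0,0,0,-0.6],[0,0,0.009,0,0,0,-0.6],[0,0,0.012,0,0,0,-0.6],[0,0,0.012,0,0,0,-0.6]]])

```text
clock: 9.38
tcp_pos: [518.9, 24.4, 122.3]
tcp_rot: [-180.0, -0.1, 173.1]
wrist_force: [-4.0, 0.1, 5.8]
grip_width: 0.453
gripper_force: 60.0
```

-x sinks at a steady ~11.5 N. Now +x.

servo_tool(motion=[[[0,0,-0.08,0,0,0,-0.6],[-0.2,0.02,-0.08,0,0,0,-0.6],[-0.404,0.041,-0.08,0,0,0,-0.6],[-0.404,0.041,-0.08,0,0,0,-0.6],[-0.404,0.041,-0.04,0,0,0,-0.6],[-0.404,0.041,-0.022,0,0,0,-0.6],[-0.404,0.041,-0.018,0,0,0,-0.6],[-0.404,0.041,-0.015,0,0,0,-0.6]]])

```text
clock: 10.05
tcp_pos: [580.1, 23.2, 123.6]
tcp_rot: [180.0, -0.1, 173.1]
wrist_force: [1.0, 0.2, -2.8]
grip_width: 0.458
gripper_force: 60.0
```

servo_tool(motion=[[[0,0,0.003,0,0,0,-0.6],[0,0,0.006,0,0,0,-0.6],[0,0,0.009,0,0,0,-0.6],[0,0,0.012,0,0,0,-0.6],[0,0,0.015,0,0,0,-0.6],[0,0,0.017,0,0,0,-0.6],[0,0,0.017,0,0,0,-0.6]]])

```text
clock: 10.63
tcp_pos: [581.2, 23.2, 122.2]
tcp_rot: [180.0, 0.1, 173.1]
wrist_force: [-0.6, 0.8, 4.3]
grip_width: 0.458
gripper_force: 60.0
```

servo_tool(motion=[[[0,0,0.003,0,0,0,-0.6],[0,0,0.006,0,0,0,-0.6],[0,0,0.009,0,0,0,-0.6],[0,0,0.012,0,0,0,-0.6],[0,0,0.014,0,0,0,-0.6],[0,0,0.014,0,0,0,-0.6]]])

```text
clock: 11.13
tcp_pos: [582.1, 23.2, 120.3]
tcp_rot: [180.0, 0.2, 173.1]
wrist_force: [-0.5, 0.4, 6.0]
grip_width: 0.457
gripper_force: 60.0
```

servo_tool(motion=[[[0,0,-0.08,0,0,0,-0.6],[0.2,-0.02,-0.08,0,0,0,-0.6],[0.404,-0.041,-0.08,0,0,0,-0.6],[0.404,-0.041,-0.08,0,0,0,-0.6],[0.404,-0.041,-0.045,0,0,0,-0.6],[0.404,-0.041,-0.026,0,0,0,-0.6],[0.404,-0.041,-0.022,0,0,0,-0.6],[0.404,-0.041,-0.018,0,0,0,-0.6]]])

```text
clock: 11.8
tcp_pos: [520.5, 24.2, 121.6]
tcp_rot: [180.0, -0.0, 173.1]
wrist_force: [-1.3, 0.1, -2.0]
grip_width: 0.453
gripper_force: 60.0
```

servo_tool(motion=[[[0,0,0.003,0,0,0,-0.6],[0,0,0.006,0,0,0,-0.6],[0,0,0.009,0,0,0,-0.6],[0,0,0.012,0,0,0,-0.6],[0,0,0.015,0,0,0,-0.6],[0,0,0.018,0,0,0,-0.6],[0,0,0.018,0,0,0,-0.6]]])

```text
clock: 12.38
tcp_pos: [519.8, 24.2, 119.9]
tcp_rot: [-180.0, -0.0, 173.1]
wrist_force: [-3.7, -1.2, 3.6]
grip_width: 0.453
gripper_force: 60.0
```

servo_tool(motion=[[[0,0,0.003,0,0,0,-0.6],[0,0,0.006,0,0,0,-0.6],[0,0,0.009,0,0,0,-0.6],[0,0,0.012,0,0,0,-0.6],[0,0,0.012,0,0,0,-0.6]]])

```text
clock: 12.8
tcp_pos: [519.1, 24.4, 118.0]
tcp_rot: [-180.0, -0.1, 173.1]
wrist_force: [-4.6, -1.2, 5.5]
grip_width: 0.46
gripper_force: 60.0
```

Still sinking freely. Back to +x.

servo_tool(motion=[[[0,0,-0.08,0,0,0,-0.6],[-0.2,0.02,-0.08,0,0,0,-0.6],[-0.402,0.041,-0.08,0,0,0,-0.6],[-0.402,0.041,-0.08,0,0,0,-0.6],[-0.402,0.041,-0.045,0,0,0,-0.6],[-0.402,0.041,-0.024,0,0,0,-0.6],[-0.402,0.041,-0.018,0,0,0,-0.6],[-0.402,0.041,-0.014,0,0,0,-0.6]]])

```text
clock: 13.47
tcp_pos: [580.3, 23.2, 119.3]
tcp_rot: [180.0, 0.0, 173.1]
wrist_force: [1.5, 0.4, -1.7]
grip_width: 0.454
gripper_force: 60.0
```

servo_tool(motion=[[[0,0,0.003,0,0,0,-0.6],[0,0,0.006,0,0,0,-0.6],[0,0,0.009,0,0,0,-0.6],[0,0,0.012,0,0,0,-0.6],[0,0,0.015,0,0,0,-0.6],[0,0,0.016,0,0,0,-0.6],[0,0,0.016,0,0,0,-0.6]]])

```text
clock: 14.05
tcp_pos: [581.1, 23.2, 118.2]
tcp_rot: [180.0, 0.1, 173.1]
wrist_force: [-0.8, 0.2, 4.7]
grip_width: 0.457
gripper_force: 60.0
```

servo_tool(motion=[[[0,0,0.003,0,0,0,-0.6],[0,0,0.006,0,0,0,-0.6],[0,0,0.009,0,0,0,-0.6],[0,0,0.012,0,0,0,-0.6],[0,0,0.012,0,0,0,-0.6]]])

```text
clock: 14.47
tcp_pos: [581.7, 23.1, 117.1]
tcp_rot: [180.0, 0.2, 173.1]
wrist_force: [-0.2, 0.5, 9.0]
grip_width: 0.457
gripper_force: 60.0
```

Force is climbing on +x, which may be the bottom. One small step to confirm.

servo_tool(motion=[[[0,0,0.002,0,0,0,-0.6],[0,0,0.004,0,0,0,-0.6],[0,0,0.004,0,0,0,-0.6]]])

```text
clock: 14.72
tcp_pos: [581.7, 23.1, 117.0]
tcp_rot: [180.0, 0.2, 173.1]
wrist_force: [-0.6, 0.3, 11.3]
grip_width: 0.454
gripper_force: 60.0
```

+x has bottomed (17 N, no further travel). Now bottom -x.

servo_tool(motion=[[[0,0,-0.08,0,0,0,-0.6],[0.2,-0.02,-0.08,0,0,0,-0.6],[0.402,-0.041,-0.08,0,0,0,-0.6],[0.402,-0.041,-0.08,0,0,0,-0.6],[0.402,-0.041,-0.045,0,0,0,-0.6],[0.402,-0.041,-0.026,0,0,0,-0.6],[0.402,-0.041,-0.022,0,0,0,-0.6],[0.402,-0.041,-0.02,0,0,0,-0.6]]])

```text
clock: 15.38
tcp_pos: [520.6, 24.2, 117.3]
tcp_rot: [180.0, 0.0, 173.1]
wrist_force: [0.6, 0.4, -4.5]
grip_width: 0.456
gripper_force: 60.0
```

servo_tool(motion=[[[0,0,0.003,0,0,0,-0.6],[0,0,0.006,0,0,0,-0.6],[0,0,0.009,0,0,0,-0.6],[0,0,0.009,0,0,0,-0.6]]])

```text
clock: 15.72
tcp_pos: [521.0, 24.1, 117.2]
tcp_rot: [-180.0, 0.1, 173.1]
wrist_force: [0.5, -0.4, 0.9]
grip_width: 0.456
gripper_force: 60.0
```

servo_tool(motion=[[[0,0,0.003,0,0,0,-0.6],[0,0,0.005,0,0,0,-0.6],[0,0,0.005,0,0,0,-0.6]]])

```text
clock: 15.97
tcp_pos: [521.0, 24.1, 117.1]
tcp_rot: [-180.0, 0.2, 173.1]
wrist_force: [-1.5, 0.8, 6.2]
grip_width: 0.456
gripper_force: 60.0
```

servo_tool(motion=[[[0,0,0.003,0,0,0,-0.6],[0,0,0.005,0,0,0,-0.6],[0,0,0.005,0,0,0,-0.6]]])

```text
clock: 16.22
tcp_pos: [521.0, 24.1, 117.0]
tcp_rot: [-180.0, 0.2, 173.1]
wrist_force: [-2.7, 1.0, 11.4]
grip_width: 0.457
gripper_force: 60.0
```

Solid there too, at the same height (117.0). Check +y and then -y.

servo_tool(motion=[[[0,0,-0.08,0,0,0,-0.6],[-0.08,0.11,-0.08,0,0,0,-0.6],[-0.17,0.222,-0.08,0,0,0,-0.6],[-0.17,0.222,-0.08,0,0,0,-0.6],[-0.17,0.222,-0.045,0,0,0,-0.6],[-0.17,0.222,-0.026,0,0,0,-0.6],[-0.17,0.222,-0.018,0,0,0,-0.6],[-0.17,0.222,-0.016,0,0,0,-0.6]]])

```text
clock: 16.88
tcp_pos: [548.0, 54.3, 117.2]
tcp_rot: [180.0, -0.2, 173.1]
wrist_force: [-0.7, 1.4, -0.8]
grip_width: 0.456
gripper_force: 60.0
```

servo_tool(motion=[[[0,0,0.003,0,0,0,-0.6],[0,0,0.006,0,0,0,-0.6],[0,0,0.009,0,0,0,-0.6],[0,0,0.011,0,0,0,-0.6],[0,0,0.011,0,0,0,-0.6]]])

```text
clock: 17.3
tcp_pos: [548.1, 54.4, 117.1]
tcp_rot: [-180.0, -0.1, 173.1]
wrist_force: [-5.4, 1.5, 8.6]
grip_width: 0.452
gripper_force: 60.0
```

servo_tool(motion=[[[0,0,0.002,0,0,0,-0.6],[0,0,0.003,0,0,0,-0.6],[0,0,0.003,0,0,0,-0.6]]])

```text
clock: 17.55
tcp_pos: [548.1, 54.4, 117.0]
tcp_rot: [-180.0, -0.1, 173.1]
wrist_force: [-5.1, 2.3, 10.9]
grip_width: 0.452
gripper_force: 60.0
```

servo_tool(motion=[[[0,0,-0.08,0,0,0,-0.6],[-0.02,-0.2,-0.08,0,0,0,-0.6],[-0.058,-0.405,-0.08,0,0,0,-0.6],[-0.058,-0.405,-0.08,0,0,0,-0.6],[-0.058,-0.405,-0.045,0,0,0,-0.6],[-0.058,-0.405,-0.026,0,0,0,-0.6],[-0.058,-0.405,-0.018,0,0,0,-0.6],[-0.058,-0.405,-0.014,0,0,0,-0.6]]])

```text
clock: 18.22
tcp_pos: [549.9, -6.8, 117.3]
tcp_rot: [-179.9, -0.1, 173.2]
wrist_force: [-2.5, -2.1, 1.6]
grip_width: 0.453
gripper_force: 60.0
```

servo_tool(motion=[[[0,0,0.003,0,0,0,-0.6],[0,0,0.006,0,0,0,-0.6],[0,0,0.009,0,0,0,-0.6],[0,0,0.009,0,0,0,-0.6]]])

```text
clock: 18.55
tcp_pos: [550.0, -6.8, 117.3]
tcp_rot: [-180.0, -0.1, 173.2]
wrist_force: [-4.5, -2.1, 6.3]
grip_width: 0.456
gripper_force: 60.0
```

servo_tool(motion=[[[0,0,0.003,0,0,0,-0.6],[0,0,0.006,0,0,0,-0.6],[0,0,0.006,0,0,0,-0.6]]])

```text
clock: 18.8
tcp_pos: [550.1, -6.9, 117.2]
tcp_rot: [-179.9, -0.0, 173.2]
wrist_force: [-5.7, -3.0, 11.1]
grip_width: 0.458
gripper_force: 60.0
```

All four sides are solid at the same height, 117.0–117.2, so the cup is home and square. I'll carry the mallet back to its original spot.

servo_tool(motion=[[[0,0,-0.15,0,0,0,-0.6],[0,0,-0.35,0,0,0,-0.6],[0.08,0.2,-0.35,0,0,0,-0.6],[0.16,0.4,-0.35,0,0,0,-0.6],[0.24,0.6,-0.35,0,0,0,-0.6],[0.32,0.8,-0.35,0,0,0,-0.6],[0.37,0.946,-0.35,0,0,0,-0.6]]])

```text
clock: 19.38
tcp_pos: [510.8, 143.7, 167.3]
tcp_rot: [179.9, -0.1, 173.1]
wrist_force: [0.1, 0.9, -5.8]
grip_width: 0.453
gripper_force: 60.0
```

servo_tool(motion=[[[0.08,0.2,0,0,0,0,-0.6],[0.16,0.4,0,0,0,0,-0.6],[0.24,0.6,0,0,0,0,-0.6],[0.32,0.8,0.1,0,0,0,-0.6],[0.37,0.946,0.2,0,0,0,-0.6],[0.37,0.946,0.4,0,0,0,-0.6],[0.37,0.946,0.4,0,0,0,-0.6],[0.37,0.946,0.4,0,0,0,-0.6]]])

```text
clock: 20.05
tcp_pos: [472.4, 288.1, 106.1]
tcp_rot: [-179.9, -0.3, 173.2]
wrist_force: [0.4, 0.6, -3.6]
grip_width: 0.456
gripper_force: 60.0
```

servo_tool(motion=[[[0,0,0.15,0,0,0,-0.6],[0,0,0.3,0,0,0,-0.6],[0,0,0.42,0,0,0,-0.6],[0,0,0.48,0,0,0,-0.6],[0,0,0.505,0,0,0,-0.6],[0,0,0.51,0,0,0,-0.6],[0,0,0.51,0,0,0,-0.6]]])

```text
clock: 20.63
tcp_pos: [475.7, 288.1, 32.3]
tcp_rot: [179.9, 0.1, 173.1]
wrist_force: [-0.1, -0.5, -5.0]
grip_width: 0.45
gripper_force: 60.0
```

servo_tool(motion=[[[0,0,0.004,0,0,0,-0.6],[0,0,0.008,0,0,0,-0.6],[0,0,0.008,0,0,0,-0.6]]])

```text
clock: 20.88
tcp_pos: [475.1, 288.2, 30.9]
tcp_rot: [180.0, 0.1, 173.1]
wrist_force: [-0.0, 0.1, -5.4]
grip_width: 0.454
gripper_force: 60.0
```

servo_tool(motion=[[[0,0,0.01,0,0,0,-0.6],[0,0,0.02,0,0,0,-0.6],[0,0,0.025,0,0,0,-0.6],[0,0,0.025,0,0,0,-0.6]]])

```text
clock: 21.22
tcp_pos: [474.5, 288.1, 26.2]
tcp_rot: [-180.0, -0.0, 173.1]
wrist_force: [0.3, 0.1, -5.4]
grip_width: 0.452
gripper_force: 60.0
```

servo_tool(motion=[[[0,0,0.003,0,0,0,-0.6],[0,0,0.006,0,0,0,-0.6],[0,0,0.006,0,0,0,-0.6]]])

```text
clock: 21.47
tcp_pos: [474.6, 288.1, 26.2]
tcp_rot: [180.0, 0.0, 173.1]
wrist_force: [-1.3, -0.5, 3.7]
grip_width: 0.45
gripper_force: 60.0
```

It's standing on the bench. Release and rise.

servo_tool(motion=[[[0,0,-0.002,0,0,0,0],[0,0,-0.002,0,0,0,0.3],[0,0,-0.002,0,0,0,0.6],[0,0,-0.002,0,0,0,1],[0,0,-0.002,0,0,0,1],[0,0,-0.002,0,0,0,1]]])

```text
clock: 21.97
tcp_pos: [474.6, 288.1, 25.7]
tcp_rot: [180.0, 0.0, 173.1]
wrist_force: [-0.0, -0.2, 0.1]
grip_width: 0.79
gripper_force: 0.0
```

servo_tool(motion=[[[0,0,0,0,0,0,1],[0,0,0,0,0,0,1],[0,0,-0.05,0,0,0,1],[0,0,-0.2,0,0,0,1],[0,0,-0.4,0,0,0,1],[0,0,-0.6,0,0,0,1],[0,0,-0.8,0,0,0,1],[0,0,-1,0,0,0,1]]])

```text
clock: 22.63
tcp_pos: [474.2, 287.9, 177.7]
tcp_rot: [180.0, 0.0, 173.1]
wrist_force: [0.4, 0.5, -0.6]
grip_width: 0.997
gripper_force: 0.0
```

servo_tool(motion=[[[0,0.2,-0.2,0,0,0,1],[0,0.5,-0.2,0,0,0,1],[0,0.7,-0.2,0,0,0,1],[0,0.8,-0.2,0,0,0,1],[0,0.8,-0.2,0,0,0,1]]])

```text
clock: 23.05
tcp_pos: [489.1, 410.7, 206.7]
tcp_rot: [179.8, 0.1, 173.3]
wrist_force: [0.1, -0.4, 0.0]
grip_width: 0.999
gripper_force: 0.0
```

```bash
python3 - <<'E'
from h import *
a,ma=snap('scene','s3'); b,mb=snap('side','d3')
w=np.zeros((600,800,3),np.uint8)
x=cv2.resize(a[110:260,230:430],None,fx=2,fy=2); y=cv2.resize(b[150:400,230:430],None,fx=2,fy=2)
w[:300,:400]=x; w[:500,400:800]=y; cv2.imwrite('pics/c3.png',w)
E
```

```text
(no output)
```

View pics/c3.png

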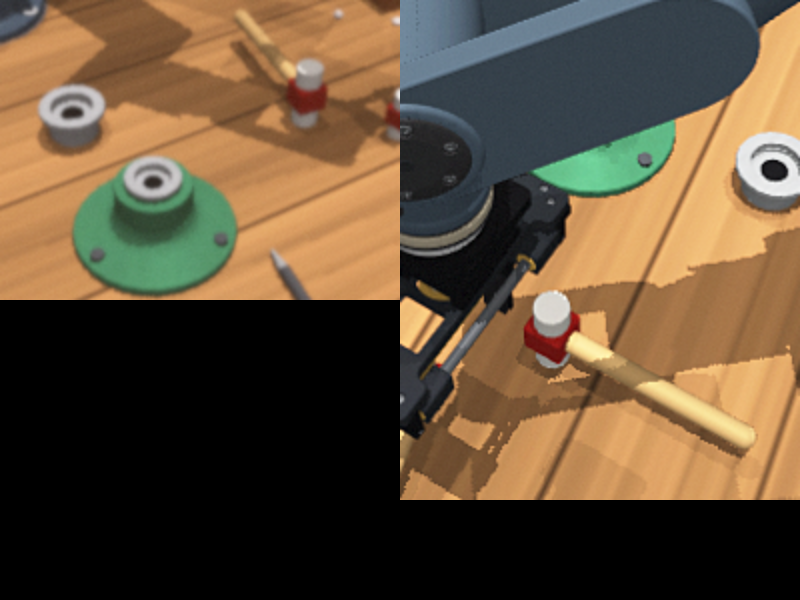

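The mallet stands upright (crop (307,95) on the left, (552,330) on the right), and the cup sits low and square in the boss at (153,178). The arm is clear, so I'll hand in.

```bash
python3 -c "
from bench import workorder; print(workorder.hand_in())"
```

```text
the job is handed in; nothing more can be done
None
```

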